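Power the raking light with the loaded battery case

TASK

One of the three identical closed battery cases in the tray is loaded and the other two are empty; only the weight tells, so lift them to find it. Lay the loaded case squarely in the sloping cradle on top of the raking light, then swing the hold-down bail fully down over it, and last flip the light's toggle switch over to on. At the end the two empty cases stand upright in the tray; leave the sherds and the clamp that lie around undisturbed.

Things in the scene. Friction and masses are not known exactly. Their poses are not given: they have to be found in the camera images.
- lamp: Raking light, fixed: grey wedge housing 193 mm deep x 120 wide, 18 mm high in front, 108 at the back, top rising at 25 degrees to the back; LED bar behind it. On the slope from front to back: toggle, bail hinge, cradle. Origin on the desk under the cradle's middle; x to its back (roughly away from the robot), y left, z up. Stands right or left of the robot, tray on the other side.
- cradle_floor (a point): Middle of the cradle's floor, 80 mm above the desk. x up along the slope, y left, z square out of the slope (25 degrees from vertical, towards the robot). Four steel corner guides, 22 mm high, flared above 14 mm, leave 116 mm (x) by 54 mm (y); the middle 74 mm of the long sides is open for fingers. A seated case lies flat, length along x, centre 23 mm out, and may slip 3 mm down.
- bail (a joint): Hold-down bail (wire bow) hinged between toggle and cradle about the slope's y. 0: down over the cradle, parallel to the slope, crossbar just over a seated case's top; grows as it opens. Starts thrown open at 1.5 to 1.65 rad (stop at 1.65), leaning to the robot. Under 2 N at the crossbar swings it; below 1.0 rad it falls shut by its weight and stays. It cannot close on a case that is not seated.
- bail_bar (a point): Middle of the bail's crossbar: black rubber sleeve 12 mm thick, 46 mm long along y, 70 mm from the hinge. Its two arms are 7 mm rods at y = +-22 mm. The frame turns with the bail: x points from the hinge to the crossbar.
- bail_hinge (a point): Middle of the bail's hinge line, at x = -74, z = 53 mm in the axes of cradle_floor, with which its axes agree. At bail angle q the crossbar lies at (70 cos q, 0, 70 sin q) mm from here. Brackets at y = +-31 mm, 18 mm wide along x, end 11 mm above it.
- toggle (a joint): Toggle switch, a round steel bat, 120 mm down the slope from cradle_floor, pivot 3 mm out of the slope. 0: off, leaning 0.42 rad to +y (left) of cradle_floor; 0.84: on, leaning 0.42 rad to -y (right). It snaps over at half way and stays either way; about 2 to 3 N at the tip moves it.
- toggle_tip (a point): Near the top of the toggle's bat, 38 mm from its pivot, some 38 mm out of the slope; the bat is 11 mm thick there, 7 mm near its foot, and ends 3.5 mm beyond this point.
- tray: Shallow plywood tray, fixed, 128 mm (x) x 276 (y), floor 5 mm thick, front and back walls 18 mm high, side walls 10 mm; two ribs (6 mm wide, 10 mm high) part it into three bays at 84 mm pitch along y, the middle one at y = 0. Origin: centre of its underside. A case in it has its centre 28 mm above the desk; cases start 30 to 42 mm apart.
- case_a_center (a point): One of three identical closed cases, any of which may be the loaded one: grey plastic box 110 mm long (its x) x 48 wide (y) x 46 high (z), lid with dark seam on top. Stands upright in a bay of the tray, length along the tray's x; which bay varies. This point: its centre, 23 mm above its underside. Empty weighs 0.11 to 0.15 kg, loaded 0.53 to 0.71 kg. Grasp across the 48 mm.
- case_b_center (a point): One of three identical closed cases, any of which may be the loaded one: grey plastic box 110 mm long (its x) x 48 wide (y) x 46 high (z), lid with dark seam on top. Stands upright in a bay of the tray, length along the tray's x; which bay varies. This point: its centre, 23 mm above its underside. Empty weighs 0.11 to 0.15 kg, loaded 0.53 to 0.71 kg. Grasp across the 48 mm.
- case_c_center (a point): One of three identical closed cases, any of which may be the loaded one: grey plastic box 110 mm long (its x) x 48 wide (y) x 46 high (z), lid with dark seam on top. Stands upright in a bay of the tray, length along the tray's x; which bay varies. This point: its centre, 23 mm above its underside. Empty weighs 0.11 to 0.15 kg, loaded 0.53 to 0.71 kg. Grasp across the 48 mm.
- sherd_small (a point): Loose pottery sherd, 71 x 68 x 17 mm, on the desk between raking light and tray; middle of its underside. To be left alone.
- sherd_large (a point): Loose pottery sherd, 97 x 94 x 23 mm, on the desk behind the gap between raking light and tray; middle of its underside. To be left alone.
- clamp (a point): Black spring clamp, 144 x 104 x 26 mm, loose on the desk at the left; middle of its underside. To be left alone.
There are look-alikes about, which are no part of the job. What is shaped like the part that bears case_a_center but brown, green or purple is not meant.

How it is judged:
By the outcome, as a careful person would: the job done as asked, in the order asked, and still so for the second after the job is handed in, with the robot touching nothing.
It also fails if it takes over 72 s, if anything falls off the work surface, if the arm or the gripper's body presses on something with over 40 N, if the wrist force passes 120 N, or if a joint passes its speed limit or range.

ROBOT

A 6-joint arm with a two-finger parallel gripper is mounted at the origin on a cart in front of the work surface, level with it; the furniture and walls round the work are solid. World frame = base frame: x ahead of the robot, y to its left, z up, the work surface at z = 0. Lengths are in m, angles in rad, forces in N, time in s.
With the tool pointing down it reaches from about 0.35 to 0.875 m from the base axis. Payload 4.2 kg.
Tool frame: the origin (TCP) lies at the very end of the fingers, on their centre line; the grasp point (between the pads) lies 19 mm behind it (ctrl.grasp_offset is the distance from the TCP to the grasp point, in m); z points along the fingers, y is the direction in which the jaws open and shut (so a half turn about z gives the same grasp; the last joint's range is limited). The gripper opens to 87 mm and grips with 3 to 60 N. Pads are 19 mm wide; open, the fingers measure 117 mm over their backs; the gripper's body (75 mm by 190 mm) begins 51 mm behind the grasp point.
Start: joints at [1.513, 0.385, 0.008, 0, -1.194, -0.259], TCP at [0.195, 0.594, 0.223] pointing down, gripper open.
Joint ranges: [-3.14, 3.14], [-1.21, 2.06], [-1.07, 1.41], [-3.16, 2.05], [-2.99, -0.16], [-3.1, 3.1]. Speed limits (rad/s): [2.79, 2.79, 3.14, 3.14, 3.14, 3.14].

INTERFACE

Orientations are given as a unit quaternion [w, x, y, z].
In Python, from bench import ctrl, cams, ticket, monitor gives the robot as it stands. Calls block until the motion is done:
- ctrl.move_ptp(position, orientation): joint-space move of the TCP to a pose.
- ctrl.line_to(position, ori=None, rate=0.15): straight line of the TCP; ori=None keeps the orientation; rate is the mean speed in m/s.
- ctrl.movej(angles): joint-space move.
- ctrl.set_gripper(opening, newtons=None): finger opening in m; newtons is the grip in N (None keeps the last); returns when the fingers have stopped.
- ctrl.hold(seconds).
- ctrl.ik(position, orientation): joint angles nearest the present ones, or None.
- cams.snapshot(name): name is "side" or "top"; returns a dict with "img" (480x640x3 uint8, blue, green, red), "fovy" (degrees; the focal length in pixels is half the picture's height over the tangent of half this angle, whatever the lens; pixels are square), "cx", "cy" (the principal point, pixels), "R" (3x3) and "t" (3): a world point X has camera coordinates R X + t. Camera axes: x right, y down, z forward; pixel columns grow to the right and rows downward; lengths in m; the calibration is good to about 2 mm. A picture is of the moment at which its call begins. There is no depth.
A pose or a line that the arm cannot do raises ctrl.Unreachable and nothing moves.
- ticket.sign_off(): hands the job in, once; it reports no verdict.
Readings, each from a call of its own:
- monitor.read_t(): time.
- monitor.read_qpos(): joint angles.
- monitor.read_joint_velocities(): joint speeds.
- monitor.read_tau(): joint torques, N m.
- monitor.read_position(): TCP position.
- monitor.read_orientation(): TCP orientation.
- monitor.read_contact_force(): force on the tool from outside, world axes, zero at the start.
- monitor.read_wrist_torque(): the same for the moment, N m.
- monitor.read_width(): finger opening in m.
Only numpy, scipy, OpenCV 4.12 (cv2) and the standard library are available. Lean on these libraries where they do the work, as an engineer would, in place of code of your own. Each camera call takes 0.05 s, during which the arm holds its last target.

## Working session

There is one attempt and no reset: what is moved stays moved. The work goes in short steps, each a Python script; the robot and the scene stay as the last script left them, time stands still between calls to the robot, and variables do not carry over. Pictures are saved under pics/ and viewed, and the job is handed in when it is done.

```bash
ls -la; mkdir -p pics; python3 - <<'E'
from bench import ctrl,cams,monitor
import cv2,numpy as np
print(monitor.read_t())
for n in("side","top"):
    s=cams.snapshot(n); cv2.imwrite(f"pics/{n}0.png",s["img"]); print(n,s["fovy"],s["cx"],s["cy"],np.array(s["R"]).round(4).tolist(),np.array(s["t"]).round(4).tolist())
print(monitor.read_t(),monitor.read_contact_force(),monitor.read_width(),monitor.read_orientation(),ctrl.grasp_offset)
E
```

```text
total 12
drwxr-xr-x  3 agent agent 4096 Dec  7 09:49 .
drwxr-xr-x 23 root  root  4096 Dec  7 09:49 ..
drwxr-xr-x  2 agent agent 4096 Dec  7 09:49 pics
0.0
side 54.39616929376485 328.4865344136112 244.95818260668906 [[0.9051, -0.4248, -0.0177], [-0.2959, -0.5993, -0.7438], [0.3054, 0.6785, -0.6682]] [-0.4464, 0.3026, 1.0994]
top 53.70697886401861 321.1936954261819 248.0354028843145 [[0.0064, -0.9999, -0.0105], [-0.9917, -0.005, -0.1285], [0.1285, 0.0113, -0.9917]] [0.1032, 0.553, 1.445]
0.1 [-0.34646455 -0.59017525 -0.2863621 ] 0.08708542128375144 [ 9.56084321e-04  9.87466383e-01 -1.57826546e-01 -9.69098575e-05] 0.0187
```

View pics/side0.png

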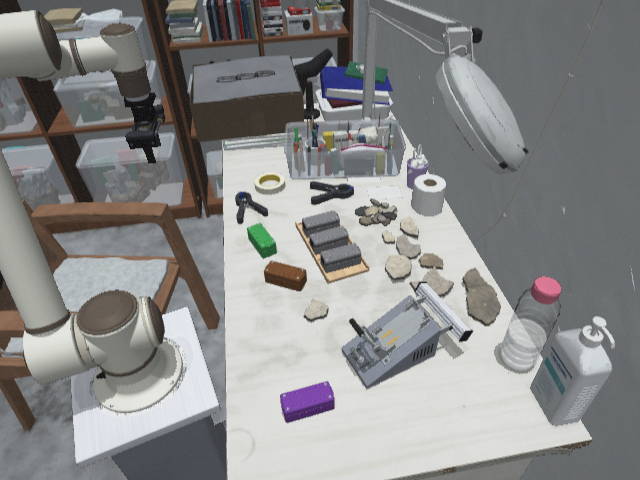

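View pics/top0.png

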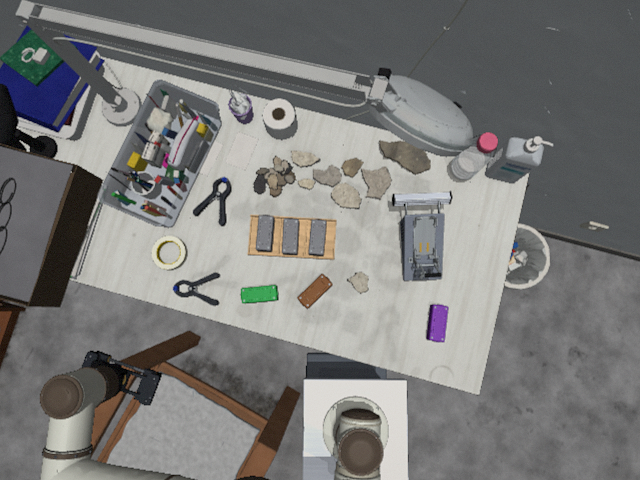

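The side view shows the tray at (333,246) with three grey cases at about (321,221), (329,238) and (341,257). The lamp is at (405,335) with the bail thrown open at about (360,328). In the top view the tray is at (291,237) and the lamp at (422,243).

Could be taken for the wanted cases (top pixels): grey (265,233), (290,236) and (317,237) in the tray; green (260,294), brown (315,291) and purple (437,323) on the desk. I choose the three grey ones and check them in a close crop.

```bash
python3 - <<'E'
import cv2,numpy as np
t=cv2.imread("pics/top0.png");s=cv2.imread("pics/side0.png")
a=cv2.resize(t[205:265,240:345],None,fx=7,fy=7,interpolation=cv2.INTER_CUBIC)
b=cv2.resize(t[180:290,385:465],None,fx=5.4,fy=5.4,interpolation=cv2.INTER_CUBIC)
c=cv2.resize(s[275:390,335:480],None,fx=5.2,fy=5.2,interpolation=cv2.INTER_CUBIC)
d=cv2.resize(s[200:285,290:375],None,fx=7,fy=7,interpolation=cv2.INTER_CUBIC)
for n,i in zip("abcd",(a,b,c,d)): cv2.imwrite(f"pics/crop_{n}.png",i); print(i.shape)
E
```

```text
(420, 735, 3)
(594, 432, 3)
(598, 754, 3)
(595, 595, 3)
```

View pics/crop_a.png

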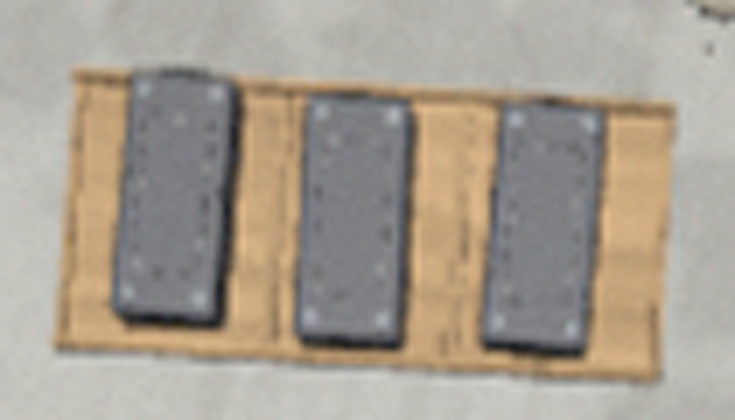

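View pics/crop_b.png

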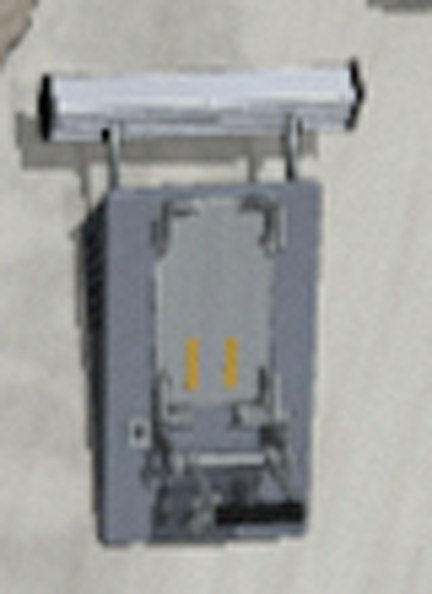

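View pics/crop_c.png

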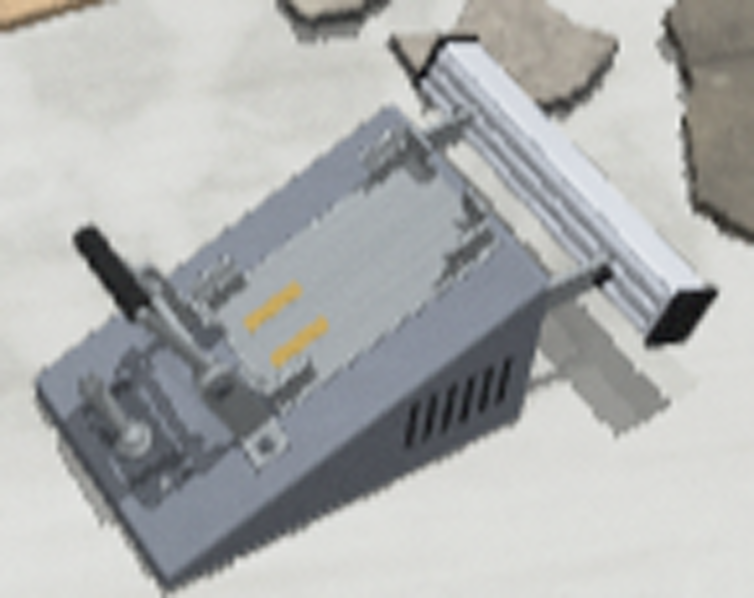

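View pics/crop_d.png

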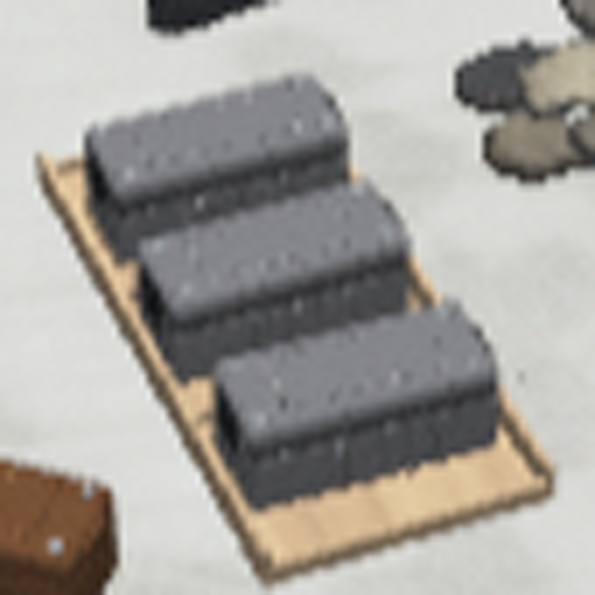

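The crops confirm it: three grey cases with dark seams stand in the plywood tray. The lamp's bail is open with the crossbar at about (433,274) in the top view, and the toggle leans left. Next I measure.

```bash
cat > util.py <<'E'
import numpy as np, cv2, math, os
class V:
    def __init__(s,d):
        s.f=240/math.tan(math.radians(d["fovy"])/2); s.c=np.array([d["cx"],d["cy"]]); s.R=np.array(d["R"]); s.t=np.array(d["t"]); s.C=-s.R.T@s.t; s.img=d.get("img")
    def ray(s,p):
        v=np.r_[(np.array(p,float)-s.c)/s.f,1]; v=s.R.T@v; return v/np.linalg.norm(v)
    def plane(s,p,z):
        r=s.ray(p); return s.C+r*(z-s.C[2])/r[2]
    def proj(s,X):
        x=s.R@np.array(X)+s.t; return x[:2]/x[2]*s.f+s.c
def tri(v1,p1,v2,p2):
    r1,r2=v1.ray(p1),v2.ray(p2)
    k=np.linalg.lstsq(np.c_[r1,-r2],v2.C-v1.C,rcond=None)[0]
    a,b=v1.C+k[0]*r1,v2.C+k[1]*r2
    return (a+b)/2,np.linalg.norm(a-b)
def fit2d(model,meas):
    m,w=np.array(model)[:,:2],np.array(meas)[:,:2]
    a=m-m.mean(0);b=w-w.mean(0)
    yaw=math.atan2((a[:,0]*b[:,1]-a[:,1]*b[:,0]).sum(),(a*b).sum())
    R=np.array([[math.cos(yaw),-math.sin(yaw)],[math.sin(yaw),math.cos(yaw)]])
    o=w.mean(0)-R@m.mean(0)
    return o,yaw,np.linalg.norm(m@R.T+o-w,axis=1)
def uncrop(p,f,o): return (np.array(p,float)+.5)/f-.5+np.array(o)
E
cat > m1.py <<'E'
from bench import cams
from util import *
import pickle
d={n:cams.snapshot(n) for n in("side","top")}
pickle.dump(d,open("snap0.pkl","wb"))
E
python3 m1.py; python3 - <<'E'
from util import *
import pickle
d=pickle.load(open("snap0.pkl","rb")); S,T=V(d["side"]),V(d["top"])
print(S.C,T.C,T.f,S.f)
# lamp corners
tb=[(106,187),(321,184),(99,543),(303,543)]
sb=[(391,107),(548,276),(40,387),(162,580)]
zz=[.108,.108,.018,.018]; mod=[[.193,.06],[.193,-.06],[0,.06],[0,-.06]]
top=[uncrop(p,5.4,(385,180)) for p in tb]; sd=[uncrop(p,5.2,(335,275)) for p in sb]
M=[];MT=[];MS=[]
for a,b,z in zip(top,sd,zz):
    X,e=tri(T,a,S,b); M.append(X);MT.append(T.plane(a,z));MS.append(S.plane(b,z))
    print(X.round(4),round(e,4),MT[-1].round(4),MS[-1].round(4))
for m in(M,MT,MS):
    o,y,r=fit2d(mod,m); print("front-mid",o.round(4),"yaw",round(y,4),"res",r.round(4))
# cases
hsv=cv2.cvtColor(T.img,cv2.COLOR_BGR2HSV)
roi=T.img[205:265,240:345]
h=hsv[205:265,240:345]
m=((h[...,1]<70)&(h[...,2]>85)&(h[...,2]<165)).astype(np.uint8)
bx=cv2.morphologyEx(m,cv2.MORPH_OPEN,np.ones((3,3),np.uint8))
for c in cv2.findContours(bx,0,cv2.CHAIN_APPROX_NONE)[0]:
    if cv2.contourArea(c)<200: continue
    r=cv2.minAreaRect(c); p=cv2.boxPoints(r)+[240,205]
    W=np.array([T.plane(q,.051)[:2] for q in p])
    cen=W.mean(0); e=[W[1]-W[0],W[2]-W[1]]; e.sort(key=lambda v:-np.linalg.norm(v)); l=e[0]*np.sign(e[0][0])
    print("case",(np.array(r[0])+[240,205]).round(1),cen.round(4),"len",np.linalg.norm(e[0]).round(4),np.linalg.norm(e[1]).round(4),"yaw",round(math.atan2(l[1],l[0]),4))
# tray corners z=.018 front/back walls? crop a
tc=[uncrop(p,7,(240,205)) for p in((75,70),(675,103),(55,345),(658,380))]
W=[T.plane(q,.014) for q in tc]
o,y,r=fit2d([[.064,.138],[.064,-.138],[-.064,.138],[-.064,-.138]],W); print("tray",o,y,r)
cv2.imwrite("pics/mask0.png",cv2.resize(bx*255,None,fx=6,fy=6))
E
```

```text
[ 0.15782293 -0.75419091  0.951753  ] [0.36212731 0.08964869 1.50509815] 474.01913054351894 467.02789524781383
[ 0.6468 -0.1431  0.1014] 0.002 [ 0.6465 -0.1424  0.108 ] [ 0.642  -0.1476  0.108 ]
[ 0.6486 -0.2611  0.1098] 0.0006 [ 0.6487 -0.2614  0.108 ] [ 0.65   -0.2601  0.108 ]
[ 0.457  -0.152   0.0086] 0.0035 [ 0.4547 -0.15    0.018 ] [ 0.4557 -0.1585  0.018 ]
[ 0.4573 -0.269   0.0162] 0.0039 [ 0.4554 -0.2679  0.018 ] [ 0.4586 -0.2704  0.018 ]
front-mid [ 0.456  -0.2096] yaw 0.0345 res [0.0001 0.003  0.0039 0.0009]
front-mid [ 0.4548 -0.2083] yaw 0.0298 res [0.0005 0.0014 0.0023 0.0013]
front-mid [ 0.4552 -0.2143] yaw 0.0539 res [0.0045 0.0039 0.0055 0.0038]
case [317.1 235.7] [0.5893 0.1193] len 0.1108 0.0481 yaw -0.0663
case [290.1 235.2] [0.5906 0.2031] len 0.1074 0.0485 yaw -0.0324
case [264.1 231.6] [0.6016 0.2841] len 0.1127 0.0469 yaw -0.0583
tray [0.59174176 0.20058222] -0.05215516371888521 [0.000636   0.00052818 0.00130322 0.00119462]
```

```bash
python3 - <<'E'
from util import *
import pickle
d=pickle.load(open("snap0.pkl","rb"))
t=d["top"]["img"][208:284,398:448]
i=cv2.resize(t,None,fx=10,fy=10,interpolation=cv2.INTER_NEAREST)[:600]
j=cv2.resize(d["top"]["img"][208:284,398:448],None,fx=7.8,fy=7.8,interpolation=cv2.INTER_NEAREST)
j=cv2.convertScaleAbs(j,alpha=1.4,beta=-40)
for k in range(0,50,5): cv2.putText(j,str(398+k),(int(k*7.8),8),0,.3,(0,0,255),1); cv2.line(j,(int(k*7.8),10),(int(k*7.8),14),(0,0,255),1)
for k in range(0,76,5): cv2.putText(j,str(208+k),(365,int(k*7.8)+8),0,.3,(0,0,255),1)
cv2.imwrite("pics/lampz.png",j)
s=d["side"]["img"][283:388,338:448]
j=cv2.resize(s,None,fx=5.7,fy=5.7,interpolation=cv2.INTER_NEAREST)
j=cv2.convertScaleAbs(j,alpha=1.4,beta=-40)
for k in range(0,110,10): cv2.putText(j,str(338+k),(int(k*5.7),8),0,.3,(0,0,255),1)
for k in range(0,105,10): cv2.putText(j,str(283+k),(600,int(k*5.7)+8),0,.3,(0,0,255),1)
cv2.imwrite("pics/lampzs.png",j)
E
```

```text
(no output)
```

View pics/lampz.png

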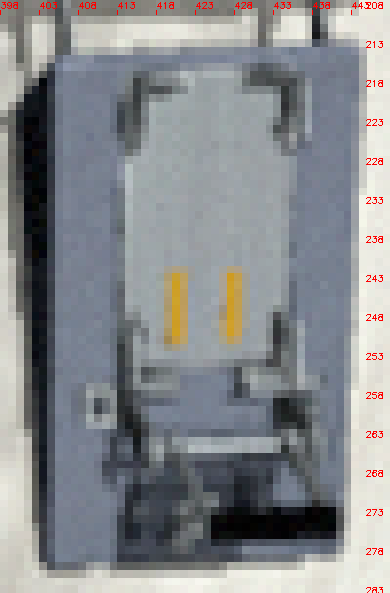

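View pics/lampzs.png

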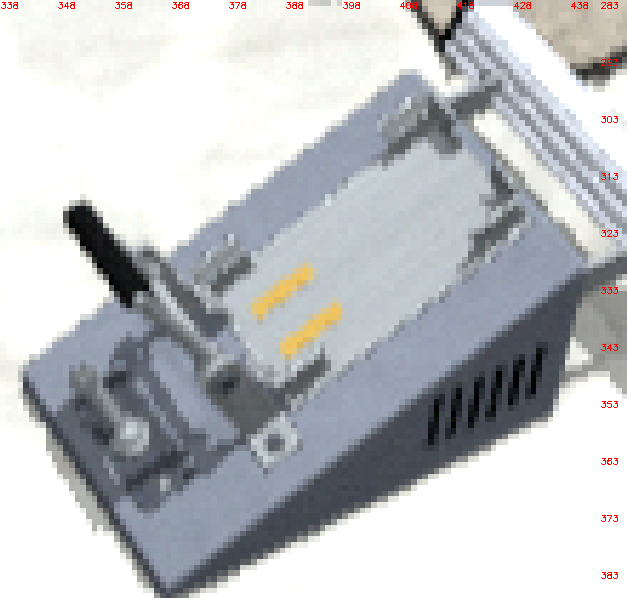

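```bash
cat >> util.py <<'E'
A=math.radians(25)
class Lamp:
    def __init__(s,x,y,yaw):
        cy,sy=math.cos(yaw),math.sin(yaw)
        s.yaw=yaw; s.o=np.array([x,y,0.]); s.Rz=np.array([[cy,-sy,0],[sy,cy,0],[0,0,1]])
        s.Rc=s.Rz@np.array([[math.cos(A),0,-math.sin(A)],[0,1,0],[math.sin(A),0,math.cos(A)]])  # cradle axes
        s.c=s.o+[0,0,.08]
    def cr(s,p): return s.c+s.Rc@np.array(p,float)
    def bar(s,q): return s.cr([-.074+.07*math.cos(q),0,.053+.07*math.sin(q)])
    def tip(s,a,l=.038): return s.cr([-.120,l*math.sin(.42-a),.003+l*math.cos(.42-a)])
E
python3 - <<'E'
from util import *
import pickle
d=pickle.load(open("snap0.pkl","rb")); S,T=V(d["side"]),V(d["top"])
# orange mids, tri
for a,b in[((420.5,247),(387.5,333.5)),((427.5,247),(392.5,341)),((432.8,275),(354.7,327.5))]:
    print(tri(T,a,S,b))
yaw=.031
for off in(.133,.129,.126):
    f=np.array([.4552,-.2087]); o=f+off*np.array([math.cos(yaw),math.sin(yaw)])
    L=Lamp(*o,yaw)
    print(off,o)
    for n,p in[("UL",L.cr([.058,.027,0])),("UR",L.cr([.058,-.027,0])),("LL",L.cr([-.058,.027,0])),("LR",L.cr([-.058,-.027,0])),("toff",L.tip(0)),("tfoot",L.tip(0,0)),("bar1.5",L.bar(1.5)),("bar1.65",L.bar(1.65)),("hinge",L.cr([-.074,0,.053]))]:
        print("  ",n,p.round(3),"top",T.proj(p).round(1),"side",S.proj(p).round(1))
E
```

```text
(array([ 0.55348972, -0.19723733,  0.06779791]), np.float64(0.0009563601475734955))
(array([ 0.55400063, -0.21912056,  0.06528851]), np.float64(0.0011064064267346434))
(array([ 0.45978132, -0.21148682,  0.15946421]), np.float64(0.0025099702716996864))
0.133 [ 0.5881361  -0.20457766]
   UL [ 0.64  -0.176  0.105] top [415.3 216.7] side [415.4 304.5]
   UR [ 0.642 -0.23   0.105] top [433.3 216.2] side [429.  320.4]
   LL [ 0.535 -0.179  0.055] top [414.  253.4] side [376.2 334. ]
   LR [ 0.536 -0.233  0.055] top [431.6 252.9] side [388.5 350.9]
   toff [ 0.463 -0.193  0.063] top [419.5 276.6] side [351.9 347.4]
   tfoot [ 0.478 -0.208  0.032] top [422.2 272.4] side [360.5 357.9]
   bar1.5 [ 0.474 -0.208  0.162] top [431.6 270.4] side [360.4 323.2]
   bar1.65 [ 0.464 -0.208  0.158] top [431.4 273.9] side [356.4 326.2]
   hinge [ 0.499 -0.207  0.097] top [426.3 263.8] side [369.3 337.5]
0.129 [ 0.58413802 -0.20470164]
   UL [ 0.636 -0.176  0.105] top [415.3 218. ] side [413.9 305.1]
   UR [ 0.638 -0.23   0.105] top [433.4 217.5] side [427.5 321.1]
   LL [ 0.531 -0.179  0.055] top [414.1 2
[... 380 characters left out ...]
0.495 -0.207  0.097] top [426.3 265.2] side [367.7 338.2]
0.126 [ 0.58113946 -0.20479463]
   UL [ 0.633 -0.176  0.105] top [415.4 219. ] side [412.9 305.6]
   UR [ 0.635 -0.23   0.105] top [433.4 218.5] side [426.4 321.6]
   LL [ 0.528 -0.179  0.055] top [414.1 255.7] side [373.6 335.1]
   LR [ 0.529 -0.233  0.055] top [431.7 255.2] side [385.9 352.1]
   toff [ 0.456 -0.193  0.063] top [419.6 278.9] side [349.2 348.5]
   tfoot [ 0.471 -0.208  0.032] top [422.4 274.7] side [357.9 359.1]
   bar1.5 [ 0.467 -0.208  0.162] top [431.7 272.9] side [357.5 324.4]
   bar1.65 [ 0.457 -0.209  0.158] top [431.5 276.4] side [353.6 327.4]
   hinge [ 0.492 -0.208  0.097] top [426.4 266.2] side [366.6 338.7]
```

Everything agrees to about 2 mm. The lamp origin is at about (0.584,-0.206) with yaw 0.03, and the tray is at (0.592,0.201). Next I weigh the cases, leftmost first.

```bash
cat > mot.py <<'E'
from bench import ctrl,cams,monitor
from util import *
from scipy.spatial.transform import Rotation as Ro
def quat(R):
    q=Ro.from_matrix(R).as_quat(); return [q[3],q[0],q[1],q[2]]
def down(yaw): return [0,math.cos(yaw/2),math.sin(yaw/2),0]
def F(n=8):
    a=[]
    for _ in range(n): a.append(monitor.read_contact_force()); ctrl.hold(.02)
    return np.mean(a,0)
CASES=[(.6016,.2841,-.058),(.5906,.2031,-.045),(.5893,.1193,-.06)]
TZ=.016
def weigh(i):
    x,y,yaw=CASES[i]
    ctrl.set_gripper(.064,35)
    ctrl.move_ptp([x,y,.10],down(yaw))
    ctrl.line_to([x,y,TZ],rate=.12); ctrl.hold(.1)
    f0=F()
    ctrl.set_gripper(.03,35); w=monitor.read_width()
    ctrl.line_to([x,y,TZ+.03],rate=.1); ctrl.hold(.15)
    f1=F()
    print(i,"f0",f0.round(2),"f1",f1.round(2),"w",round(w,4),"kg",round((f0[2]-f1[2])/9.81,3),"t",monitor.read_t())
    return (f0[2]-f1[2])/9.81
def putback(i):
    x,y,yaw=CASES[i]
    ctrl.line_to([x,y,TZ],rate=.08); ctrl.hold(.1)
    ctrl.set_gripper(.064); ctrl.line_to([x,y,.10],rate=.2)
E
python3 - <<'E'
from mot import *
m=weigh(0)
if m<.3: putback(0)
print(monitor.read_t(),monitor.read_width())
for n in("side","top"): cv2.imwrite(f"pics/{n}1.png",cams.snapshot(n)["img"])
E
```

```text
0 f0 [ 0.16  0.1  -0.06] f1 [-0.17  0.29 -1.46] w 0.0476 kg 0.143 t 5.0833
6.9 0.06385475066062442
```

View pics/side1.png

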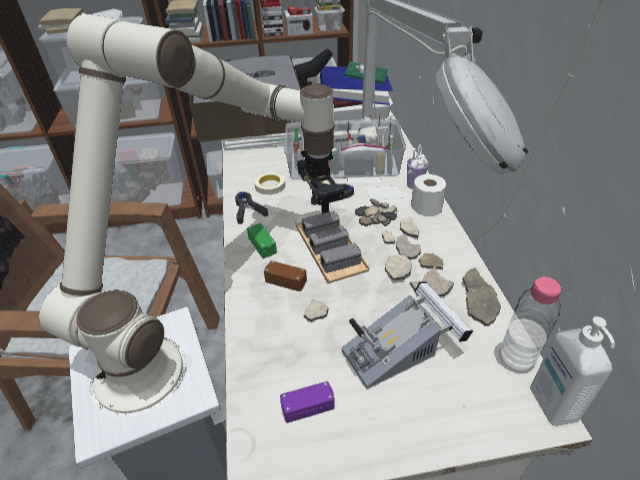

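The first case weighs 0.143 kg, so it is empty. It is back upright at about (321,221), with the gripper above it at (325,195).

```bash
python3 - <<'E'
from mot import *
for i in (1,2):
    m=weigh(i)
    if m<.3: putback(i)
    else: break
print(monitor.read_t(),monitor.read_width())
for n in("side","top"): cv2.imwrite(f"pics/{n}2.png",cams.snapshot(n)["img"])
E
```

```text
1 f0 [-0.19 -0.02  0.08] f1 [-0.03 -0.1  -6.26] w 0.048 kg 0.647 t 9.9083
9.9083 0.04831752467195028
```

View pics/side2.png

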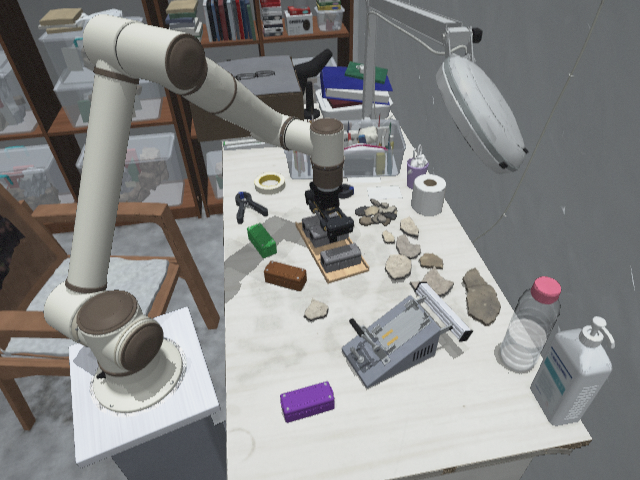

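The middle case is the loaded one at 0.647 kg and is now in the gripper. I carry it to a pose above the cradle and look again before lowering.

```bash
cat >> mot.py <<'E'
L=Lamp(.584,-.206,.030)
QC=quat(L.Rc@np.diag([1,-1,-1]))
E
python3 - <<'E'
from mot import *
x,y,yaw=CASES[1]
ctrl.line_to([x,y,.22],rate=.25)
pre=L.cr([0,0,.011+.045]); far=L.cr([0,0,.011+.12])
print(pre,ctrl.ik(pre,QC),ctrl.ik(L.cr([0,0,.011]),QC))
ctrl.move_ptp(far,QC)
ctrl.line_to(pre,rate=.15); ctrl.hold(.2)
print(monitor.read_t(),monitor.read_position(),monitor.read_qpos().round(3))
import pickle
d={}
for n in("side","top"):
    d[n]=cams.snapshot(n); cv2.imwrite(f"pics/{n}3.png",d[n]["img"])
pickle.dump(d,open("snap3.pkl","wb"))
a=cv2.resize(d["top"]["img"][190:290,375:475],None,fx=5.9,fy=5.9,interpolation=cv2.INTER_NEAREST); cv2.imwrite("pics/c3t.png",a)
a=cv2.resize(d["side"]["img"][240:390,330:480],None,fx=4,fy=4,interpolation=cv2.INTER_CUBIC); cv2.imwrite("pics/c3s.png",a)
E
```

```text
[ 0.56034403 -0.20670989  0.13075324] [-0.11905103  0.27174372 -0.44760562 -0.15322223 -0.42376986  1.84591412] [-0.11462612  0.35670629 -0.44182678 -0.18101114 -0.34514859  1.87258309]
13.25 [ 0.56075573 -0.20681909  0.13221297] [-0.119  0.27  -0.447 -0.153 -0.424  1.846]
```

View pics/c3t.png

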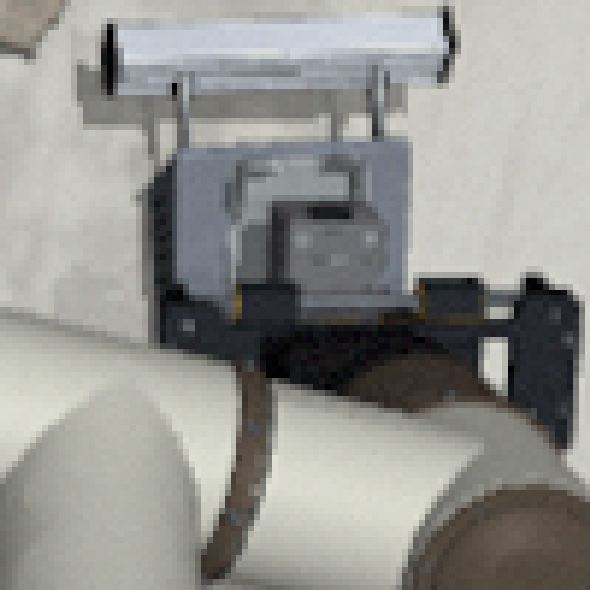

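View pics/c3s.png

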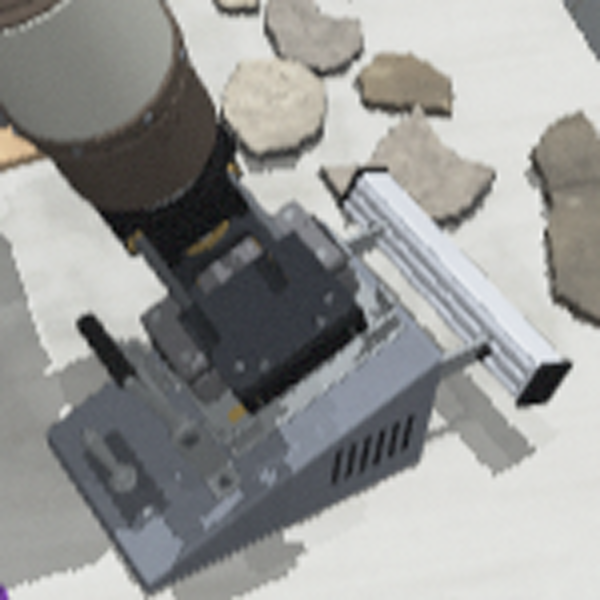

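```bash
python3 - <<'E'
from util import *
import pickle
d=pickle.load(open("snap3.pkl","rb")); T,S=V(d["top"]),V(d["side"])
L=Lamp(.584,-.206,.030)
# actual TCP offset from commanded
off=np.array([.56075573,-.20681909,.13221297])-L.cr([0,0,.056])
for n,p in[("TBL",[.055,.024,.091]),("TBR",[.055,-.024,.091]),("BBL",[.055,.024,.045]),("BBR",[.055,-.024,.045]),("BFR",[-.055,-.024,.045]),("TFR",[-.055,-.024,.091]),]:
    X=L.cr(p)+off
    print(n,"top",((T.proj(X)-[375,190]+.5)*5.9).round(0),"side",((S.proj(X)-[330,240]+.5)*4).round(0))
for n,p in[("gUL",[.058,.027,0]),("gUR",[.058,-.027,0]),("gLL",[-.058,.027,0]),("gLR",[-.058,-.027,0]),("topguideUR",[.058,-.027,.014]),("topUL",[.058,.027,.014])]:
    X=L.cr(p); print(n,"top",((T.proj(X)-[375,190]+.5)*5.9).round(0),"side",((S.proj(X)-[330,240]+.5)*4).round(0))
E
```

```text
TBL top [287. 219.] side [296. 196.]
TBR top [388. 216.] side [347. 254.]
BBL top [268. 195.] side [318. 234.]
BBR top [365. 192.] side [368. 292.]
BFR top [355. 404.] side [209. 411.]
TFR top [376. 434.] side [182. 378.]
gUL top [244. 168.] side [339. 264.]
gUR top [350. 166.] side [393. 328.]
gLL top [236. 385.] side [182. 382.]
gLR top [340. 382.] side [231. 450.]
topguideUR top [356. 172.] side [387. 318.]
topUL top [249. 175.] side [333. 253.]
```

```bash
python3 - <<'E'
import cv2,pickle
d=pickle.load(open("snap3.pkl","rb"))
a=d["side"]["img"][280:350,362:432]
a=cv2.resize(cv2.convertScaleAbs(a,alpha=1.8,beta=0),None,fx=8.5,fy=8.5,interpolation=cv2.INTER_NEAREST)
for k in range(0,70,10): cv2.putText(a,str(362+k),(int(k*8.5),8),0,.35,(0,0,255),1);cv2.putText(a,str(280+k),(570,int(k*8.5)+8),0,.35,(0,0,255),1)
cv2.imwrite("pics/c3s2.png",a)
a=d["top"]["img"][205:255,405:455]
a=cv2.resize(cv2.convertScaleAbs(a,alpha=1.5,beta=0),None,fx=11.8,fy=11.8,interpolation=cv2.INTER_NEAREST)
for k in range(0,50,5): cv2.putText(a,str(405+k),(int(k*11.8),8),0,.35,(0,0,255),1);cv2.putText(a,str(205+k),(565,int(k*11.8)+8),0,.35,(0,0,255),1)
cv2.imwrite("pics/c3t2.png",a)
E
```

```text
(no output)
```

View pics/c3s2.png

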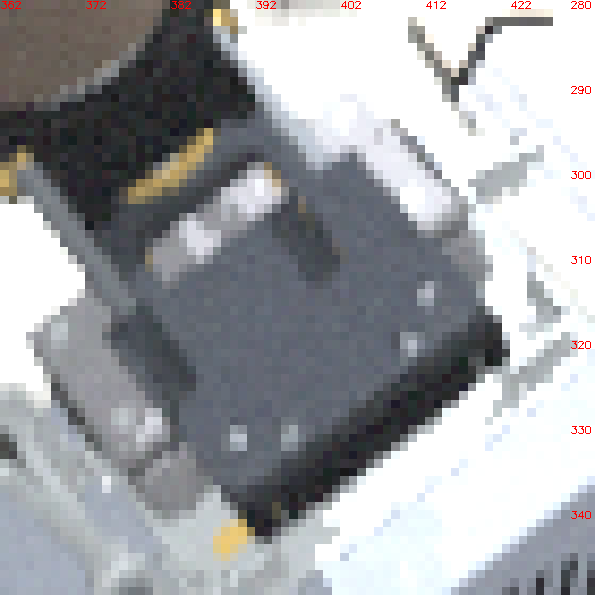

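View pics/c3t2.png

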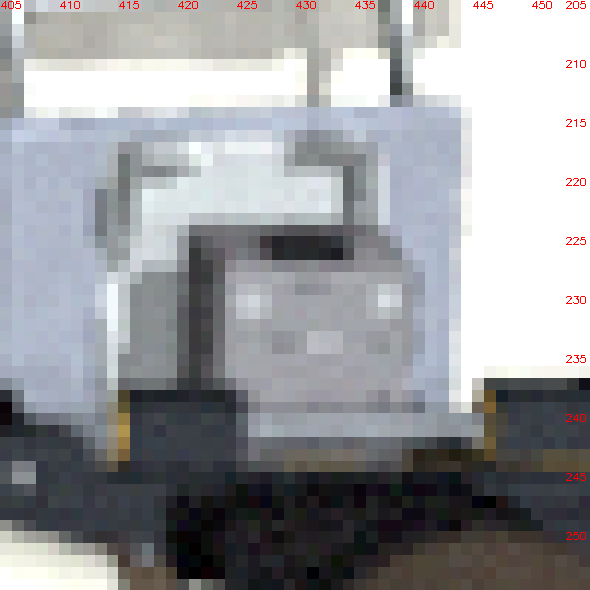

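Laterally the case lines up with the guides to within 1 mm: its back-left bottom corner is at (420.5,224) and the right guide's inner edge at (434,219). Along the slope it sits about 2 mm low, so I shift it up 1.5 mm and lower in steps with force checks.

```bash
python3 - <<'E'
from mot import *
f0=F(5); print(f0.round(2))
for h in (.025,.016,.010,.005,.002,0,-.0015):
    ctrl.line_to(L.cr([.0015,0,.011+h]),rate=.06)
    f=F(4)-f0; c=L.Rc.T@f
    p=L.Rc.T@(monitor.read_position()-L.c)
    print(h,"cradle force",c.round(2),"tcp",(p*1000).round(1))
    if np.linalg.norm(c)>7: print("stop");break
print(monitor.read_t())
E
```

```text
[-0.02  0.49 -6.04]
0.025 cradle force [-0.05 -0.68  0.02] tcp [ 1.5 -0.  35.7]
0.016 cradle force [-0.23 -0.11 -0.27] tcp [ 1.4  0.  26.8]
0.01 cradle force [ 0.18 -0.57 -0.65] tcp [ 1.4 -0.  20.8]
0.005 cradle force [ 0.22 -0.37 -0.11] tcp [ 1.4  0.  15.8]
0.002 cradle force [ 0.35 -0.68 -0.  ] tcp [ 1.4 -0.  12.9]
0 cradle force [-0.07 -0.17  0.11] tcp [ 1.5  0.  11. ]
-0.0015 cradle force [-0.65  0.2   7.9 ] tcp [ 1.8 -0.1 10.1]
stop
15.9333
```

The floor stopped it at the expected height, after it passed through the guides without side load. I release, retract and look.

```bash
python3 - <<'E'
from mot import *
ctrl.set_gripper(.064); print(F(4).round(2))
ctrl.line_to(L.cr([.0015,0,.08]),rate=.12)
ctrl.line_to(L.cr([.0015,0,.17]),rate=.3)
up=L.cr([.0015,0,.17])
ctrl.line_to([up[0],up[1]+.18,.27],rate=.35)
ctrl.set_gripper(0.0)
print(monitor.read_t())
import pickle
d={}
for n in("side","top"):
    d[n]=cams.snapshot(n)
pickle.dump(d,open("snap4.pkl","wb"))
cv2.imwrite("pics/top4.png",d["top"]["img"])
cv2.imwrite("pics/c4t.png",cv2.resize(d["top"]["img"][190:290,375:475],None,fx=5.9,fy=5.9,interpolation=cv2.INTER_NEAREST))
cv2.imwrite("pics/c4s.png",cv2.resize(d["side"]["img"][270:390,330:480],None,fx=5,fy=5,interpolation=cv2.INTER_NEAREST))
E
```

```text
[ 0.13 -0.24 -0.08]
19.75
```

View pics/c4t.png

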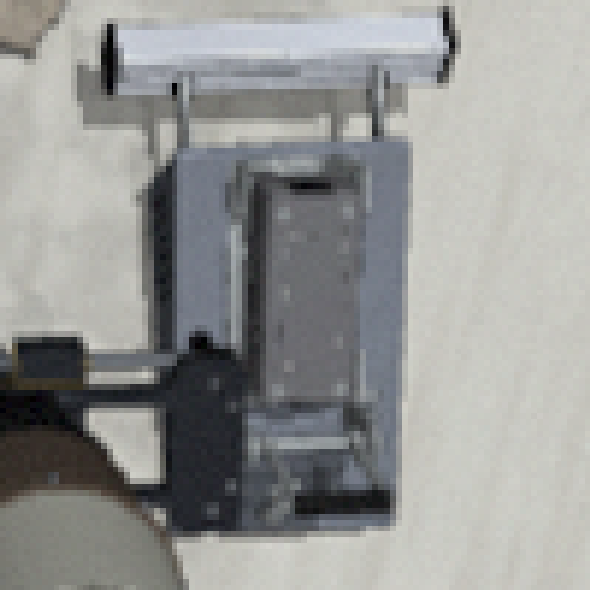

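View pics/c4s.png

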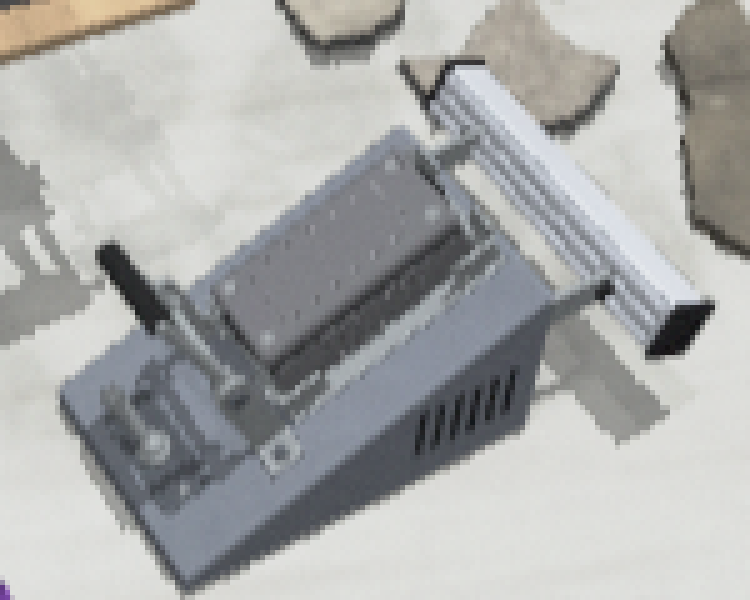

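The case lies flat and square between the four guides (top view about (427,240)). For the bail, I check reachability for pushing the crossbar with closed fingers.

```bash
python3 - <<'E'
from mot import *
def tool(t,yaw90=False):
    # tilt t: tool z = forward-down by t from vertical
    Rx=L.Rz@np.array([[math.cos(t),0,-math.sin(t)],[0,1,0],[math.sin(t),0,math.cos(t)]])@np.diag([1,-1,-1])
    return Rx
for t in (25,15,10,0):
    R=tool(math.radians(t))
    for p in([-.125,0,.118],[-.125,0,.2],[-.095,0,.118],[-.04,0,.103]):
        print(t,p,L.cr(p).round(3),None if (q:=ctrl.ik(L.cr(p),quat(R))) is None else q.round(2))
# toggle pose candidates
for t in(0,25): 
  for y in(.06,.0): print("tog",t,L.cr([-.12,y,.03]).round(3),ctrl.ik(L.cr([-.12,y,.03]),quat(tool(math.radians(t)))) is not None)
print(monitor.read_position(),monitor.read_qpos().round(2))
E
```

```text
25 [-0.125, 0, 0.118] [ 0.421 -0.211  0.134] [-0.19  0.07 -0.67 -0.23 -0.41  1.99]
25 [-0.125, 0, 0.2] [ 0.386 -0.212  0.208] [-0.21 -0.1  -0.62 -0.17 -0.62  1.93]
25 [-0.095, 0, 0.118] [ 0.448 -0.21   0.147] [-0.17  0.09 -0.62 -0.2  -0.44  1.93]
25 [-0.04, 0, 0.103] [ 0.504 -0.208  0.156] [-0.14  0.16 -0.52 -0.16 -0.47  1.87]
15 [-0.125, 0, 0.118] [ 0.421 -0.211  0.134] [-0.15  0.12 -0.62 -0.08 -0.58  1.82]
15 [-0.125, 0, 0.2] [ 0.386 -0.212  0.208] [-0.17 -0.04 -0.56 -0.07 -0.79  1.81]
15 [-0.095, 0, 0.118] [ 0.448 -0.21   0.147] [-0.14  0.14 -0.55 -0.07 -0.62  1.79]
15 [-0.04, 0, 0.103] [ 0.504 -0.208  0.156] [-0.12  0.21 -0.44 -0.06 -0.67  1.76]
10 [-0.125, 0, 0.118] [ 0.421 -0.211  0.134] [-0.14  0.14 -0.58 -0.05 -0.68  1.77]
10 [-0.125, 0, 0.2] [ 0.386 -0.212  0.208] [-0.15 -0.   -0.52 -0.04 -0.88  1.78]
10 [-0.095, 0, 0.118] [ 0.448 -0.21   0.147] [-0.13  0.17 -0.51 -0.04 -0.72  1.76]
10 [-0.04, 0, 0.103] [ 0.504 -0.208  0.156] [-0.11  0.24 -0.39 -0.03 -0.77  1.73]
0 [-0.125, 0, 0.118] [ 0.421 -0.211  0.134] [-0.12  0.21 -0.49  0.   -0.87  1.72]
0 [-0.125, 0, 0.2] [ 0.386 -0.212  0.208] [-0.13  0.08 -0.44  0.   -1.05  1.73]
0 [-0.095, 0, 0.118] [ 0.448 -0.21   0.147] [-0.11  0.24 -0.41  0.   -0.92  1.71]
0 [-0.04, 0, 0.103] [ 0.504 -0.208  0.156] [-0.09  0.31 -0.28  0.   -0.98  1.7 ]
tog 0 [ 0.461 -0.15   0.056] True
tog 0 [ 0.463 -0.21   0.056] True
tog 25 [ 0.461 -0.15   0.056] False
tog 25 [ 0.463 -0.21   0.056] True
[ 0.5135538  -0.02810186  0.27001318] [ 0.33 -0.06 -0.57  0.21 -0.65  1.13]
```

```bash
python3 - <<'E'
from mot import *
print(monitor.read_width())
ctrl.line_to(L.cr([-.125,0,.21]),rate=.3)
ctrl.line_to(L.cr([-.125,0,.118]),rate=.2)
f0=F(5)
def tcp(q): return [-.074+.07*math.cos(q)-.0155,0,.053+.07*math.sin(q)-.005]
for q in [1.65,1.5,1.35,1.2,1.1,1.0,.92,.85,.78]:
    ctrl.line_to(L.cr(tcp(q)),rate=.1)
    c=L.Rc.T@(F(2)-f0); print(q,c.round(2))
    if np.linalg.norm(c)>15: print("stop");break
ctrl.hold(.3)
print(monitor.read_t())
d=cams.snapshot("side")["img"]
cv2.imwrite("pics/c5s.png",cv2.resize(d[240:390,310:480],None,fx=4,fy=4,interpolation=cv2.INTER_CUBIC))
E
```

```text
0.0006023008994577492
1.65 [-0.78  0.7   0.06]
1.5 [-0.65  0.1  -0.1 ]
1.35 [-0.73  1.16 -0.36]
1.2 [-0.24  0.76 -0.44]
1.1 [-0.66  0.83 -0.83]
1.0 [-0.8  -0.01 -0.14]
0.92 [-0.26  0.26  0.47]
0.85 [-0.8   0.85 -0.7 ]
0.78 [-0.39  0.44 -0.28]
24.6167
```

View pics/c5s.png

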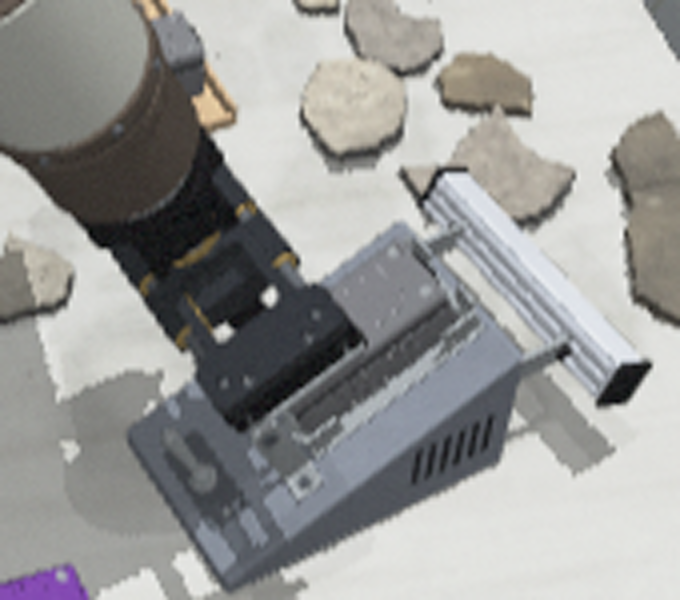

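The bail has dropped parallel to the slope with no residual force. I retract, check it, then go for the toggle.

```bash
cat >> mot.py <<'E'
def tool(deg):
    t=math.radians(deg)
    return quat(L.Rz@np.array([[math.cos(t),0,-math.sin(t)],[0,1,0],[math.sin(t),0,math.cos(t)]])@np.diag([1,-1,-1]))
E
python3 - <<'E'
from mot import *
ctrl.line_to(L.cr([-.06,0,.16]),rate=.25)
ctrl.line_to(L.cr([-.06,.12,.19]),rate=.3)
for t in(20,17,14,10):
    print(t,[ctrl.ik(L.cr([-.12,y,z]),tool(t)) is not None for y,z in((.058,.1),(.058,.024),(.03,.024),(.005,.024))])
import pickle
d={n:cams.snapshot(n) for n in("side","top")}
pickle.dump(d,open("snap6.pkl","wb"))
cv2.imwrite("pics/c6s.png",cv2.resize(d["side"]["img"][270:390,330:480],None,fx=5,fy=5,interpolation=cv2.INTER_NEAREST))
cv2.imwrite("pics/c6t.png",cv2.resize(d["top"]["img"][190:290,375:475],None,fx=5.9,fy=5.9,interpolation=cv2.INTER_NEAREST))
S,T=V(d["side"]),V(d["top"])
for q in(0,.1,.2): print("bar",q,(S.proj(L.bar(q))-[330,270]+.5)*5,(T.proj(L.bar(q))-[375,190]+.5)*5.9)
print(monitor.read_t(),monitor.read_position())
E
```

```text
20 [True, True, True, True]
17 [True, True, True, True]
14 [True, True, True, True]
10 [True, True, True, True]
bar 0 [317.26600756 251.43981051] [314.07374612 314.06477695]
bar 0.1 [312.080638   245.28230659] [317.07812756 318.86693166]
bar 0.2 [305.63435079 240.07347344] [320.01983626 325.02379026]
25.825 [ 0.44604286 -0.0906546   0.22607282]
```

View pics/c6s.png

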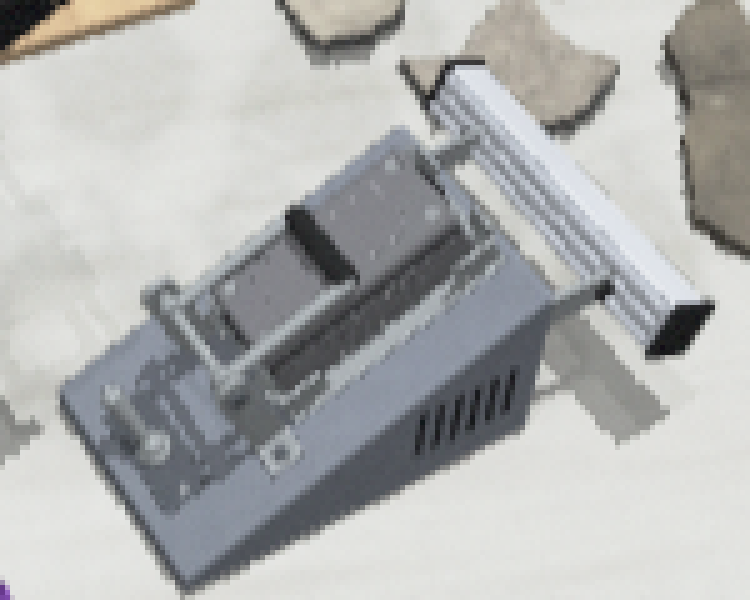

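View pics/c6t.png

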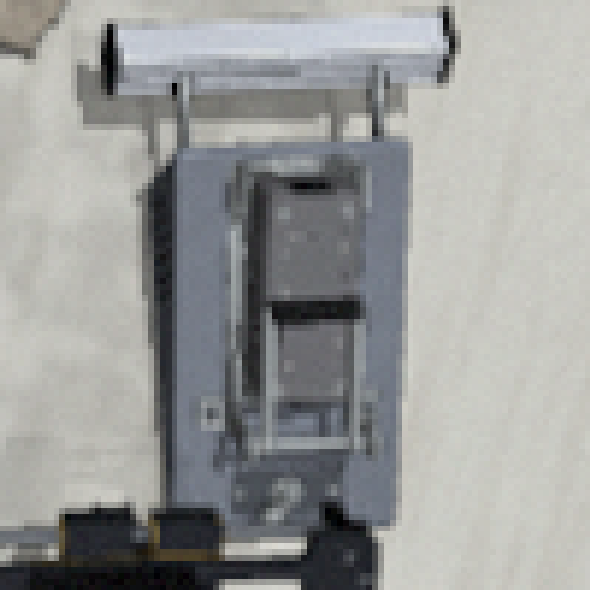

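The bail is down at q≈0 (bar at (320,246) in the side crop, predicted (317,251)). Now the toggle, pushed from its left side to the right.

```bash
python3 - <<'E'
from mot import *
q=tool(17)
ctrl.line_to(L.cr([-.12,.06,.12]),q,rate=.25)
ctrl.line_to(L.cr([-.12,.06,.024]),rate=.15)
f0=F(5)
for y in(.045,.035,.028,.022,.017,.013,.009):
    ctrl.line_to(L.cr([-.12,y,.024]),rate=.08)
    c=L.Rc.T@(F(2)-f0); print(y,c.round(2))
    if np.linalg.norm(c)>12: print("stop");break
ctrl.line_to(L.cr([-.12,.05,.024]),rate=.15)
ctrl.line_to(L.cr([-.12,.06,.12]),rate=.25)
ctrl.line_to(L.cr([-.08,.20,.20]),rate=.35)
ctrl.hold(.2)
d={n:cams.snapshot(n) for n in("side","top")}
cv2.imwrite("pics/c7s.png",cv2.resize(d["side"]["img"][270:390,330:480],None,fx=5,fy=5,interpolation=cv2.INTER_NEAREST))
cv2.imwrite("pics/c7t.png",cv2.resize(d["top"]["img"][190:290,375:475],None,fx=5.9,fy=5.9,interpolation=cv2.INTER_NEAREST))
cv2.imwrite("pics/side7.png",d["side"]["img"]);cv2.imwrite("pics/top7.png",d["top"]["img"])
S,T=V(d["side"]),V(d["top"])
for a in(0,.84): print("tip",a,(S.proj(L.tip(a))-[330,270]+.5)*5,(T.proj(L.tip(a))-[375,190]+.5)*5.9)
print(monitor.read_t(),monitor.read_position())
E
```

```text
0.045 [-0.4   0.17  0.03]
0.035 [-0.12 -0.31 -0.05]
0.028 [ 0.16  0.02 -0.6 ]
0.022 [-0.7   2.68  1.68]
0.017 [-0.21  0.86  0.21]
0.013 [-0.01 -0.5  -0.01]
0.009 [-0.24 -0.73  0.3 ]
tip 0 [105.34568833 394.66470334] [268.02497055 521.73073245]
tip 0.84 [138.83519942 445.81671017] [328.34342129 520.26975018]
31.3 [ 0.42078272 -0.0117867   0.22654232]
```

View pics/c7s.png

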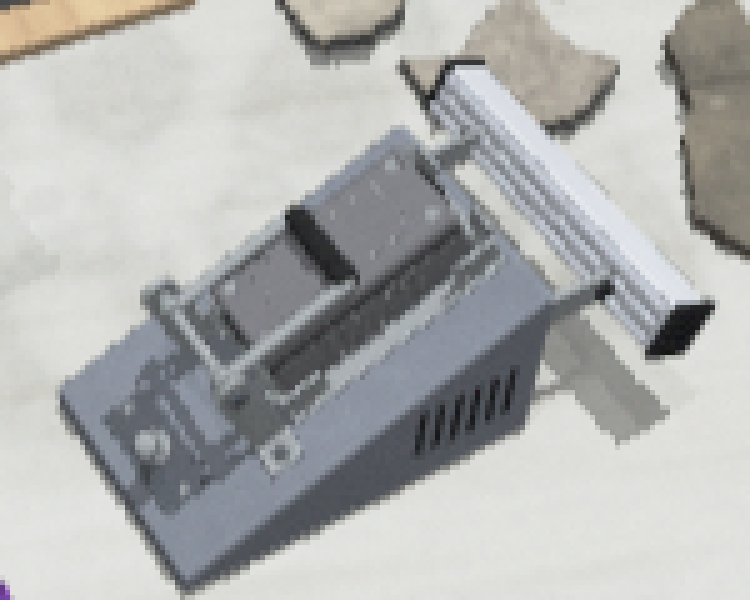

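View pics/top7.png

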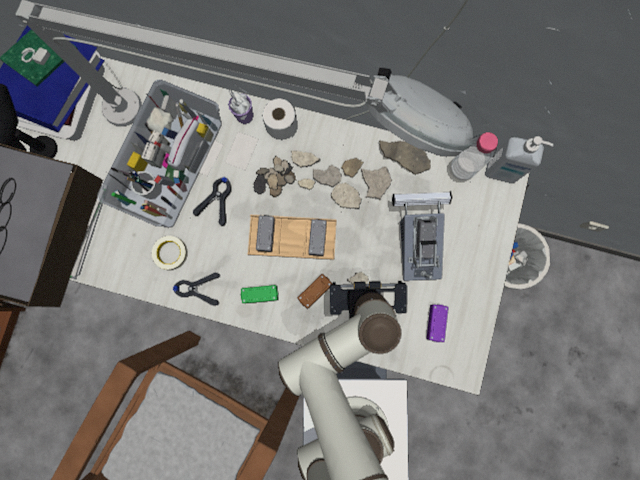

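View pics/side7.png

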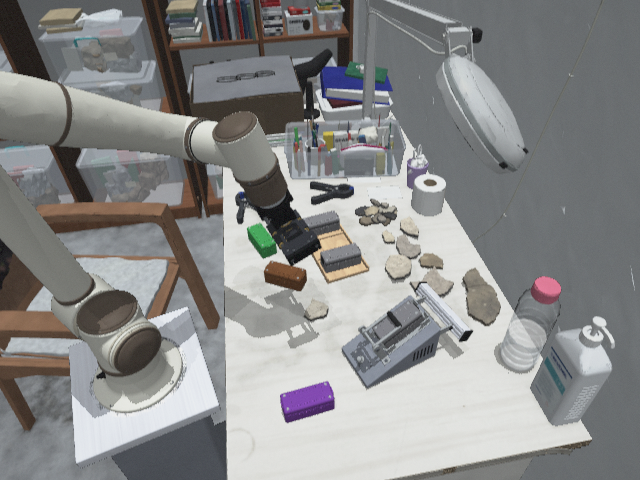

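The toggle's tip moved from (115,400) to (150,443) in the side crop, as predicted for "on" (a shift of about (34,51)), and the force peaked at 2.7 N and then dropped as it snapped over. Both empty cases stand in the tray, the sherds and clamp look unmoved, and the arm is clear. Handing in.

```bash
python3 - <<'E'
from bench import ticket,monitor
print(monitor.read_contact_force(), monitor.read_joint_velocities().round(3)); ticket.sign_off(); print(monitor.read_t())
E
```

```text
[ 0.7007092  -0.59300468  0.31242817] [ 0.006 -0.005  0.005  0.001  0.001 -0.002]
the job is handed in; nothing more can be done
the job is handed in; nothing more can be done
```

The job is done and handed in. The loaded case is seated in the cradle, the bail is down over it and the light's toggle is on. The robot's clock read about 31 s of the 72 s at my last reading, just before hand-in.

- **Finding the loaded case:** I lifted the left case (0.143 kg, empty) and put it back. The middle one weighed 0.647 kg, so it is the loaded one. I did not lift the right case.
- **Cradle:** I lowered the case through the guides with no noticeable side load, and the floor stopped it within 1 mm of the expected height. The pictures show it flat and square.
- **Bail:** I pushed the crossbar from the robot's side until the bail fell shut. Its bar lies within about 1 to 2 pixels of where it should be when fully down.
- **Toggle:** I pushed it over to the right. The force rose to 2.7 N and then dropped as it snapped over. The tip is about 2 pixels from the predicted "on" position.
- **Rest of the scene:** The last full pictures show both empty cases upright in the tray. The sherds and clamp look unmoved by eye, though the arm partly hides the small sherd in the top view.
- **Disagreements:** The side and top views differed by up to about 6 mm on the lamp's sideways position. I used the top view, shifted slightly to the right. The held case also looked about 2 mm low along the slope, so I moved it up 1.5 mm before lowering.

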